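# Lever open the ferrule case with the opener

### The job

Take the red-handled opener out of its wooden holder, put its blade under the front lip of the blue parts case's cover and lever the cover open until it stands about upright, where it stays by itself. Only the opener may move the cover: keep the gripper and arm off it. Then put the opener back in its holder, blade down and fully home, and leave everything else on the bench undisturbed.

Things in the scene. Friction and masses are not known exactly. Their poses are not given: they have to be found in the camera images.
- opener: Loose opener, 130 g: steel blade 24 wide, 3 thick, 72 mm long; guard plate 34 x 46 x 8; red handle 22 thick, 30 wide, 80 long. Origin: centre of the guard's underside; z up the handle (handle z = 8 to 88), y along the blade's width, x its thickness. A half turn about z changes nothing. Starts upright in the holder, blade down, guard resting on the holder's top; loose, a few mm of play.
- opener_tip (a point): Middle of the end of the opener's blade, 72 mm below the opener's origin; same axes as the opener.
- holder: Fixed light-wood block, 80 (x) by 90 (y), 88 mm high; origin at the centre of its underside. In the middle of its top an upright slot 17 (x) by 35 (y), 80 mm deep, takes the opener's blade while the guard rests on the top: the opener's origin is then 88 mm above the holder's, its y along the holder's y, either way round.
- case: Fixed blue case of steel ferrules, 170 wide (y), 65 mm high shut. Origin on the bench, near its centre; front (lip side) faces its -x, turned to the robot's right (world -y). Its solid foot is 34 high, x = -75 to +65; above it the neck is set back, front at x = -53. So under the cover's front lip there is a channel 26 high, 22 deep, open to the front over the whole width.
- cover_edge (a point): Middle of the lower front edge of the cover's lip; moves with the cover. Shut, it lies at x = -75, z = 60 mm in the case's frame. The cover is a flat aluminium plate 170 wide, 5 thick, 147 mm from hinge to lip, 200 g, without handle.
- cover_hinge (a point): Middle of the cover's hinge line, fixed on the case at x = +72 mm, z = 60 mm in the case's frame; the hinge runs along the case's y.
- cover (a joint): Angle of the cover, rad: 0 shut (lying flat), 1.57 upright, 1.75 stop. The lip rises and swings back, away from the case's front. The hinge is stiff and the cover stays at whatever angle it is left; about 3 N at the lip lifts it.
- rod_a: Bystander: loose black rod with a steel pin, 215 mm long over all, 12 mm thick, lying between case and holder; origin under the middle of the black part, x along the rod. Leave alone.
- rod_b: Bystander: another such rod, lying farther from the robot. Leave alone.
- ferrule_cup: Bystander: white cup of ferrules, 80 mm across, 45 mm high; origin under its centre. Leave alone.
- oil_bottle: Bystander: yellow bottle, 60 mm across, 150 mm high; origin under its centre. Leave alone.
- screwdriver: Bystander: green-handled screwdriver lying on the bench, 200 mm long. Leave alone.
- scrap_bin: Bystander: orange bin 120 x 90 mm, 50 mm high; origin under its centre. Leave alone.

How it is judged (in metres and radians):
On the way, in this order (a step that is already met when the one before it is completed fails the run):
1. the opener is drawn right out of its holder while the cover is still shut (z of opener_tip in the frame of holder above 0.092 m and value of joint cover below 0.1 rad), for 0.1 s.
2. the opener, pressing on the cover, has raised it past 0.35 rad (value of joint cover above 0.35 rad and contact force between opener and cover above 0.1 N).
At the end, for the whole second after the job is handed in: The cover stands still, open by itself, past 1.25 rad (72 degrees; upright is 1.57); the opener stands at rest in the holder's slot, blade down, upright within 0.12 rad, its guard on the holder's top within 6 mm and centred within 15 mm (value of joint cover above 1.25 rad and z of opener in the frame of holder between 0.082 and 0.094 m and z of opener_tip in the frame of holder below 0.024 m and horizontal distance between opener and holder below 0.015 m and angle between opener's own z axis and vertical below 0.12 rad and linear speed of opener below 0.02 m/s and velocity of joint cover between -0.05 and 0.05 rad/s); the robot touches nothing.
It fails at once if the gripper or the arm presses on the cover (over 1 N) (contact force between any of the fingers, the arm and cover above 1 N).
It fails at once if a bystander is shifted by more than 30 mm (distance of any of rod_a, rod_b, ferrule_cup, oil_bottle, screwdriver, scrap_bin from where it was at the start of the episode above 0.03 m).
It also fails if it takes over 61 s, if anything falls off the work surface, if the arm or the gripper's body presses on something with over 40 N, if the wrist force passes 120 N, or if a joint passes its speed limit or range.

### The arm

A 6-joint arm with a two-finger parallel gripper is mounted at the origin on the work surface. World frame = base frame: x ahead of the robot, y to its left, z up, the work surface at z = 0. Lengths are in m, angles in degrees, forces in N, time in s.
With the tool pointing down it reaches from about 0.375 to 0.75 m from the base axis. Payload 9 kg.
Tool frame: the origin (TCP) lies on the centre line of the jaws, within the pads' length; the fingertips stand 8 mm ahead of it and the grasp point (between the pads) lies 11 mm behind it; z points along the fingers, y is the line along which they close (so a half turn about z gives the same grasp; the last joint's range is limited). The gripper opens to 85 mm and grips with 20 to 120 N. Pads are 22 mm wide; open, the fingers measure 114 mm over their backs; the gripper's body (76 mm by 85 mm) begins 54 mm behind the grasp point. The pads swing forward as they close: fully open they stand 13 mm farther back than shut.
Start: joints at [64.303, 5.964, 5.575, 89.605, 0, 77.527], TCP at [0.137, 0.584, 0.239] pointing down, gripper open.
Joint ranges: [-171.21, 171.21], [-48.23, 106.86], [-62.78, 66.21], [-105.2, 120.99], [-86.42, 89.51], [-180, 180]. Speed limits (degrees/s): [127.2, 127.2, 147.25, 180, 180, 180].

### API

Orientations are given as [roll, pitch, yaw] about the fixed x, y, z axes, in that order (R = Rz(yaw) Ry(pitch) Rx(roll)).
In Python, from workcell import ctrl, effector, kin, viewer, job, readout gives the robot as it stands. Calls block until the motion is done:
- ctrl.movep(position, orientation): joint-space move of the TCP to a pose.
- ctrl.movel(position, ori=None, rate=0.15, max_force=None): straight line of the TCP; ori=None keeps the orientation; rate is the mean speed in m/s. With max_force (N) it stops when the force on the tool has changed by that much, and returns True; else False.
- ctrl.goto_joints(angles): joint-space move.
- effector.release() and effector.grasp(squeeze=None): open the fingers fully, or close them until they stop; squeeze is the grip in N (None keeps the last).
- ctrl.wait(seconds).
- kin.inverse_kinematics(position, orientation): joint angles nearest the present ones, or None.
- viewer.snapshot(name): name is "scene" or "top" or "wrist"; returns a dict with "img" (400x640x3 uint8, red, green, blue), "camera_matrix" (3x3 intrinsics, pixels), "R" (3x3) and "t" (3): a world point X has camera coordinates R X + t. Camera axes: x right, y down, z forward; pixel columns grow to the right and rows downward; lengths in m; the calibration is good to about 2 mm. A picture is of the moment at which its call begins. There is no depth.
A pose or a line that the arm cannot do raises ctrl.Unreachable and nothing moves.
- job.close_job(): hands the job in; it is judged then, once.
Readings, each from a call of its own:
- readout.get_time_s(): time.
- readout.get_joints(): joint angles.
- readout.get_qvel(): joint speeds.
- readout.get_joint_torque(): joint torques, N m.
- readout.get_tcp_pos(): TCP position.
- readout.get_ee_rot(): TCP orientation.
- readout.get_wrist_force(): force on the tool from outside, world axes, zero at the start.
- readout.get_ft_torque(): the same for the moment, N m.
- readout.get_grip_width(): opening from 0.0 (shut) to 1.0 (fully open).
- readout.get_finger_force(): force on a finger pad.
Only numpy, scipy, OpenCV 4.12 (cv2) and the standard library are available. Lean on these libraries where they do the work, as an engineer would, in place of code of your own. Each camera call takes 0.05 s, during which the arm holds its last target. There are 200 camera calls.

## Working session

There is one attempt and no reset: what is moved stays moved. The work goes in short steps, each a Python script; the robot and the scene stay as the last script left them, time stands still between calls to the robot, and variables do not carry over. Pictures are saved under pics/ and viewed, at most 10 in all, crops included, and the job is handed in when it is done.

```bash
mkdir -p pics; ls; python3 - <<'E'
from workcell import viewer,readout
import cv2,numpy as np,pickle
D={}
for n in["scene","top","wrist"]:
    s=viewer.snapshot(n);D[n]=s;cv2.imwrite(f"pics/{n}0.png",s["img"][:,:,::-1])
    print(n,np.round(s["camera_matrix"],1).tolist(),np.round(-s["R"].T@s["t"],3),np.round(s["R"],2).tolist())
pickle.dump(D,open("d0.pkl","wb"))
print(readout.get_time_s(),readout.get_ee_rot(),readout.get_wrist_force())
E
```

```text
pics
scene [[514.1, 0.0, 317.7], [0.0, 514.1, 205.9], [0.0, 0.0, 1.0]] [1.079 0.647 1.038] [[-0.78, 0.63, 0.01], [0.47, 0.59, -0.66], [-0.42, -0.51, -0.75]]
top [[421.4, 0.0, 308.4], [0.0, 421.4, 207.2], [0.0, 0.0, 1.0]] [0.366 0.002 1.291] [[-0.01, -1.0, 0.02], [-0.99, 0.0, -0.14], [0.14, -0.02, -0.99]]
wrist [[286.3, 0.0, 319.6], [0.0, 286.3, 194.9], [0.0, 0.0, 1.0]] [0.07  0.599 0.373] [[0.23, 0.97, -0.0], [0.94, -0.22, 0.27], [0.26, -0.06, -0.96]]
0.15 [-1.79945258e+02 -1.02616128e-02  1.66775415e+02] [0.0397632  0.8283193  0.42909834]
```

View pics/scene0.png

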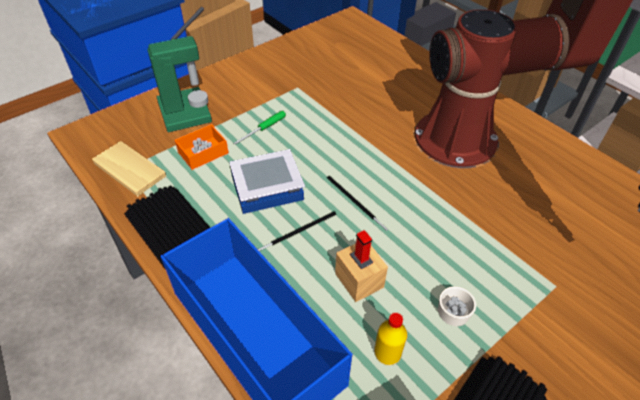

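View pics/top0.png

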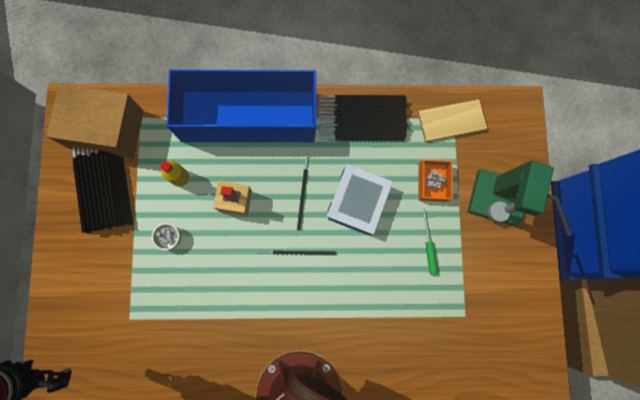

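The scene view shows the holder with the red opener at (362,255), the case at (267,178) and the rods at (350,197) and (303,229). In the top view the handle is at (229,192), the holder at (232,198) and the case at (362,200). The case front faces image right, with the bin at (436,180) and the screwdriver at (430,245). Next I'll look at enlarged crops to set the colour masks.

```bash
python3 - <<'E'
import cv2,numpy as np,pickle
D=pickle.load(open("d0.pkl","rb"))
def crop(n,x,y,w,h,k=5):return cv2.resize(D[n]["img"][y:y+h,x:x+w,::-1],(w*k,h*k),interpolation=cv2.INTER_NEAREST)
a=np.hstack([crop("scene",225,145,80,70),crop("top",320,160,80,70)])
b=np.hstack([crop("scene",325,225,80,48),crop("top",200,170,80,48)])
cv2.imwrite("pics/crops.png",np.vstack([a,b]))
for n,p in [("top",(390,180)),("top",(345,190)),("top",(362,200)),("top",(345,175)),("top",(320,190)),("top",(385,210)),("top",(229,188)),("top",(240,200)),("top",(250,200)),("scene",(240,170)),("scene",(270,175)),("scene",(290,160)),("scene",(365,280)),("scene",(355,270))]:
    i=D[n]["img"];print(n,p,i[p[1],p[0]],cv2.cvtColor(i,cv2.COLOR_RGB2HSV)[p[1],p[0]])
E
```

```text
top (390, 180) [156 177 172] [ 83  30 177]
top (345, 190) [171 182 188] [101  23 188]
top (362, 200) [119 136 136] [ 90  32 136]
top (345, 175) [193 201 208] [104  18 208]
top (320, 190) [179 200 176] [ 56  31 200]
top (385, 210) [111 128 107] [ 54  42 128]
top (229, 188) [183  48  40] [  2 199 183]
top (240, 200) [139 116  73] [ 20 121 139]
top (250, 200) [ 95 101  80] [ 39  53 101]
scene (240, 170) [229 225 235] [132  11 235]
scene (270, 175) [140 148 156] [105  26 156]
scene (290, 160) [228 223 233] [135  11 233]
scene (365, 280) [207 158  96] [ 17 137 207]
scene (355, 270) [233 184 115] [ 18 129 233]
```

View pics/crops.png

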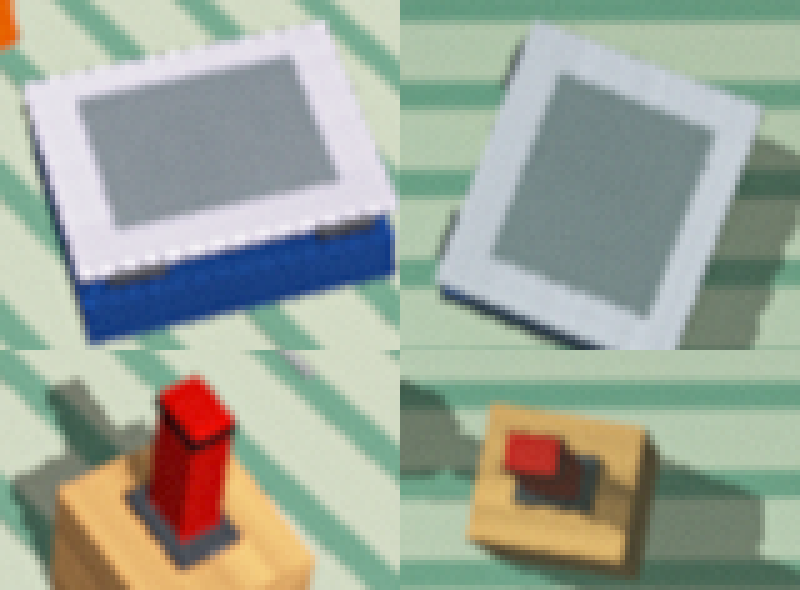

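The crops show the cover as a white-framed quadrilateral with dark hinges on its robot-left (+y) side; its corners in the top view are about (348,164), (392,181), (378,236) and (328,217). The handle's top face is about (221–233, 186–195), and the dark guard sits on the wooden block. I'll triangulate the cover corners and take a coarse handle position.

```bash
cat >h.py <<'E'
import cv2,numpy as np
def ray(s,p):
    K,R,t=map(np.asarray,(s["camera_matrix"],s["R"],s["t"]))
    d=R.T@np.linalg.inv(K)@np.array([p[0],p[1],1.]);return -R.T@t.ravel(),d
def plane(s,p,z):
    c,d=ray(s,p);return c+d*(z-c[2])/d[2]
def tri(obs):
    A=np.zeros((3,3));b=np.zeros(3);L=[]
    for s,p in obs:
        c,d=ray(s,p);d=d/np.linalg.norm(d);M=np.eye(3)-np.outer(d,d);A+=M;b+=M@c;L.append((c,M))
    X=np.linalg.solve(A,b);return X,max(np.linalg.norm(M@(X-c)) for c,M in L)
def big(m,near=None):
    cs,_=cv2.findContours(m.astype(np.uint8),cv2.RETR_EXTERNAL,cv2.CHAIN_APPROX_NONE)
    if near is None:return max(cs,key=cv2.contourArea)
    cs=[c for c in cs if cv2.contourArea(c)>15]
    return min(cs,key=lambda c:abs(cv2.pointPolygonTest(c,near,True)) if cv2.pointPolygonTest(c,near,False)<0 else -1)
def quad(c):return cv2.approxPolyN(c,4,ensure_convex=True)[0].astype(float) if True else 0
def redmask(i):
    i=i.astype(int);return (i[...,0]>110)&(i[...,1]<0.4*i[...,0])&(i[...,2]<0.4*i[...,0])
E
python3 - <<'E'
import pickle;from h import *
D=pickle.load(open("d0.pkl","rb"))
Q={}
for n,c in(("scene",(267,175)),("top",(362,200))):
    i=D[n]["img"].astype(int);m=(i[...,2]-i[...,1]>-11)&(i[...,0]>90)&(i[...,2]-i[...,0]<35)
    k=np.zeros_like(m);k[c[1]-45:c[1]+45,c[0]-50:c[0]+50]=1
    m=cv2.morphologyEx((m&k).astype(np.uint8),cv2.MORPH_OPEN,np.ones((3,3)))
    q=quad(big(m,c));print(n,q.tolist());Q[n]=q
ps=[]
Z={n:[plane(D[n],p,.065) for p in Q[n]] for n in Q}
for i,p in enumerate(Q["top"]):
    j=int(np.argmin([np.linalg.norm(z-Z["top"][i]) for z in Z["scene"]]))
    X,e=tri([(D["top"],p),(D["scene"],Q["scene"][j])]);ps.append(X);print(np.round(X,4),round(e,4),np.round(Z["top"][i],4),np.round(Z["scene"][j],4))
ps=np.array(ps);print([round(np.linalg.norm(ps[k]-ps[k-1]),4) for k in range(4)],ps.mean(0))
for n,c in(("scene",(362,248)),("top",(227,190))):
    r=cv2.boundingRect(big(redmask(D[n]["img"]),c));print(n,r)
print(plane(D["top"],(227,190.5),.176))
E
```

```text
scene [[306.0, 187.0], [241.0, 202.0], [227.0, 161.0], [290.0, 148.0]]
top [[393.0, 181.0], [374.0, 235.0], [325.0, 215.0], [346.0, 163.0]]
[ 0.6243 -0.2833  0.0641] 0.0024 [ 0.6223 -0.2814  0.065 ] [ 0.626  -0.2847  0.065 ]
[ 0.4613 -0.2197  0.0648] 0.0002 [ 0.4614 -0.2198  0.065 ] [ 0.4612 -0.2194  0.065 ]
[ 0.5197 -0.0761  0.065 ] 0.0015 [ 0.5208 -0.0772  0.065 ] [ 0.5188 -0.0748  0.065 ]
[ 0.6777 -0.1417  0.0602] 0.0012 [ 0.6774 -0.142   0.065 ] [ 0.679  -0.1367  0.065 ]
[np.float64(0.1514), np.float64(0.175), np.float64(0.1551), np.float64(0.1711)] [ 0.57074918 -0.18021231  0.0635356 ]
scene (355, 231, 17, 32)
top (221, 187, 11, 8)
[0.5738307  0.19184935 0.176     ]
```

The cover measures 0.153 × 0.173 m at z ≈ 0.064, against 0.147 × 0.170 m and z = 0.065 in the text, and the case's x axis is at about 68° yaw. Next: check IK for the levering poses, then look at the opener from two wrist-camera places.

```bash
cat >plan.py <<'E'
import numpy as np
from scipy.spatial.transform import Rotation as Ro
psi=np.radians(68.1);u=np.array([np.cos(psi),np.sin(psi),0]);v=np.array([-np.sin(psi),np.cos(psi),0]);Z=np.array([0,0,1.])
C=np.array([0.5707,-0.1802,0])+0.0015*u      # case origin
def case(x,y,z):return C+x*u+y*v+z*Z
def rot(a,mode,s):
    """tool z pitched a below u; mode 'x': jaws close across blade thickness"""
    tz=np.cos(a)*u-np.sin(a)*Z; n=np.sin(a)*u+np.cos(a)*Z
    ty=s*(n if mode=='x' else v); return np.column_stack([np.cross(ty,tz),ty,tz])
def rpy(R):return Ro.from_matrix(R).as_euler('xyz',degrees=True)
def tip(th,a,d=.017):   # tip in case x,z
    E=np.array([.072-.147*np.cos(th),.060+.147*np.sin(th)]);b=max(th,a)
    return E+d*np.array([np.cos(b),-np.sin(b)])
E
python3 - <<'E'
from workcell import kin
from plan import *
L=.116
for mode in'xy':
  for s in(1,-1):
    for a in(20,30,40):
      for c in(-.04,0,.04):
        A=np.radians(a);R=rot(A,mode,s);o=[]
        for x,z in[tip(0,A)+[-.07,.07*np.tan(A)],tip(0,A)]+[tip(t,A) for t in(.4,.8,1.2,1.55)]+[tip(1.55,A)+[-.08,.06]]:
            q=kin.inverse_kinematics(case(x,c,z)-L*R[:,2],rpy(R));o.append(None if q is None else np.round(q).astype(int).tolist())
        print(mode,s,a,c,"".join('.' if k is None else'K' for k in o),o[1],o[-2])
E
```

```text
x 1 20 -0.04 ....... None None
x 1 20 0 ....... None None
x 1 20 0.04 ....... None None
x 1 30 -0.04 .K..... [-62, 59, 42, 121, 41, -59] None
x 1 30 0 .K...K. [-64, 52, 31, 118, 40, -61] [-55, 32, 19, 120, 46, -53]
x 1 30 0.04 .KK..K. [-67, 46, 22, 116, 38, -63] [-58, 26, 10, 120, 45, -55]
x 1 40 -0.04 .KKKKK. [-60, 46, 31, 111, 37, -50] [-50, 30, 24, 114, 42, -40]
x 1 40 0 KKKKKK. [-62, 40, 22, 109, 36, -52] [-52, 24, 16, 113, 41, -42]
x 1 40 0.04 KKKKKK. [-64, 34, 13, 108, 35, -55] [-54, 17, 8, 113, 40, -45]
x -1 20 -0.04 ....... None None
x -1 20 0 ....... None None
x -1 20 0.04 ....... None None
x -1 30 -0.04 .K..... [-62, 59, 42, 121, 41, 121] None
x -1 30 0 .K...K. [-64, 52, 31, 118, 40, 119] [-55, 32, 19, 120, 46, 127]
x -1 30 0.04 .KK..K. [-67, 46, 22, 116, 38, 117] [-58, 26, 10, 120, 45, 125]
x -1 40 -0.04 .KKKKK. [-60, 46, 31, 111, 37, 130] [-50, 30, 24, 114, 42, 140]
x -1 40 0 KKKKKK. [-62, 40, 22, 109, 36, 128] [-52, 24, 16, 113, 41, 138]
x -1 40 0.04 KKKKKK. [-64, 34, 13, 108, 35, 125] [-54, 17, 8, 113, 40, 135]
y 1 20 -0.04 ....... None None
y 1 20 0 ....... None None
y
[... 281 characters left out ...]
-140] [-50, 30, 24, 114, 42, -130]
y 1 40 0 KKKKKK. [-62, 40, 22, 109, 36, -142] [-52, 24, 16, 113, 41, -132]
y 1 40 0.04 KKKKKK. [-64, 34, 13, 108, 35, -145] [-54, 17, 8, 113, 40, -135]
y -1 20 -0.04 ....... None None
y -1 20 0 ....... None None
y -1 20 0.04 ....... None None
y -1 30 -0.04 .K..... [-62, 59, 42, 121, 41, 31] None
y -1 30 0 .K...K. [-64, 52, 31, 118, 40, 29] [-55, 32, 19, 120, 46, 37]
y -1 30 0.04 .KK..K. [-67, 46, 22, 116, 38, 27] [-58, 26, 10, 120, 45, 35]
y -1 40 -0.04 .KKKKK. [-60, 46, 31, 111, 37, 40] [-50, 30, 24, 114, 42, 50]
y -1 40 0 KKKKKK. [-62, 40, 22, 109, 36, 38] [-52, 24, 16, 113, 41, 48]
y -1 40 0.04 KKKKKK. [-64, 34, 13, 108, 35, 35] [-54, 17, 8, 113, 40, 45]
```

```bash
python3 - <<'E'
from workcell import ctrl,viewer,readout
import cv2,pickle
from h import *
S=[]
for k,(x,y) in enumerate([(.55,.19),(.50,.13)]):
    ctrl.movep([x,y,.33],[180,0,180 if k else 180]);s=viewer.snapshot("wrist");S.append(s)
    cv2.imwrite(f"pics/w{k}.png",s["img"][:,:,::-1])
pickle.dump(S,open("w.pkl","wb"));print(readout.get_time_s(),readout.get_joints())
cv2.imwrite("pics/w01.png",np.vstack([cv2.resize(s["img"][:,:,::-1],(480,300)) for s in S]))
E
```

```text
2.7333 [ 8.47540998e-02 -6.18173814e+00  3.00036636e+00  9.91380003e+01
  1.45833456e-02  7.66049564e-02]
```

View pics/w01.png

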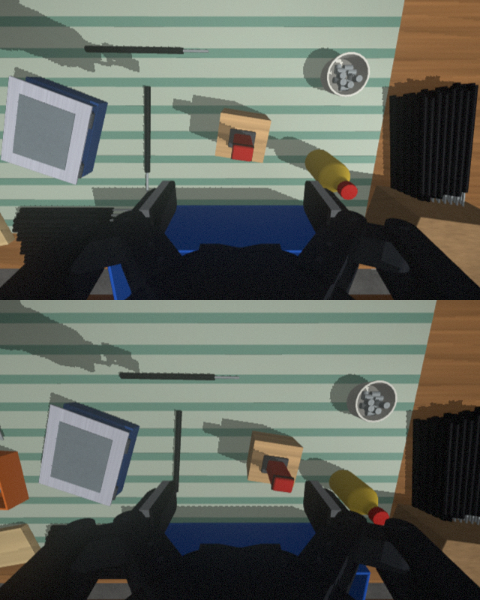

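The wrist views show the red handle top at about (323,204) and (376,241) full-scale, with the dark guard beside it on the wooden top. The image's right is +y and its up is −x. Next I'll segment the handle top, guard and block top, and check IK at steeper pitches.

```bash
python3 - <<'E'
import pickle;from h import *
S=pickle.load(open("w.pkl","rb"));out=[]
for s,(x,y) in zip(S,[(283,142),(323,168)]):
    c=s["img"][y:y+90,x:x+90];out.append(cv2.resize(c[:,:,::-1],(400,400),interpolation=cv2.INTER_NEAREST))
    r=c[...,0][redmask(c)];print(np.percentile(r,[5,25,50,75,95]))
cv2.imwrite("pics/wc.png",np.hstack(out))
from workcell import kin
from plan import *
for a0,a1 in((40,40),(40,50),(45,45),(45,55)):
  for L in(.116,.106):
    for c in(0.02,.04,.06):
      o='';A0,A1=np.radians((a0,a1))
      for t in(-.2,-.1,0,.2,.4,.6,.8,1,1.2,1.4,1.55,2):
        a=A0+(A1-A0)*np.clip(t/1.5,0,1);R=rot(a,'x',1)
        p=tip(np.clip(t,0,1.55),a,.02)
        if t<0:p=p+(-t*.5)*np.array([-np.cos(a),np.sin(a)])
        if t==2:p=p+[-.04,.08]
        o+='.' if kin.inverse_kinematics(case(p[0],c,p[1])-L*R[:,2],rpy(R)) is None else'K'
      print(a0,a1,L,c,o)
E
```

```text
[143.5 167.  170.  173.  175. ]
[124. 148. 152. 154. 157.]
40 40 0.116 0.02 KKKKKKKKKKK.
40 40 0.116 0.04 KKKKKKKKKKK.
40 40 0.116 0.06 KKKKKKKKKKK.
40 40 0.106 0.02 KKKKKKKKKKK.
40 40 0.106 0.04 KKKKKKKKKKK.
40 40 0.106 0.06 KKKKKKKKKKK.
40 50 0.116 0.02 KKKKKKKKKKKK
40 50 0.116 0.04 KKKKKKKKKKKK
40 50 0.116 0.06 KKKKKKKKKKKK
40 50 0.106 0.02 KKKKKKKKKKKK
40 50 0.106 0.04 KKKKKKKKKKKK
40 50 0.106 0.06 KKKKKKKKKKKK
45 45 0.116 0.02 KKKKKKKKKKKK
45 45 0.116 0.04 KKKKKKKKKKKK
45 45 0.116 0.06 KKKKKKKKKKKK
45 45 0.106 0.02 KKKKKKKKKKKK
45 45 0.106 0.04 KKKKKKKKKKKK
45 45 0.106 0.06 KKKKKKKKKKKK
45 55 0.116 0.02 KKKKKKKKKKKK
45 55 0.116 0.04 KKKKKKKKKKKK
45 55 0.116 0.06 KKKKKKKKKKKK
45 55 0.106 0.02 KKKKKKKKKKKK
45 55 0.106 0.04 KKKKKKKKKKKK
45 55 0.106 0.06 KKKKKKKKKKKK
```

View pics/wc.png

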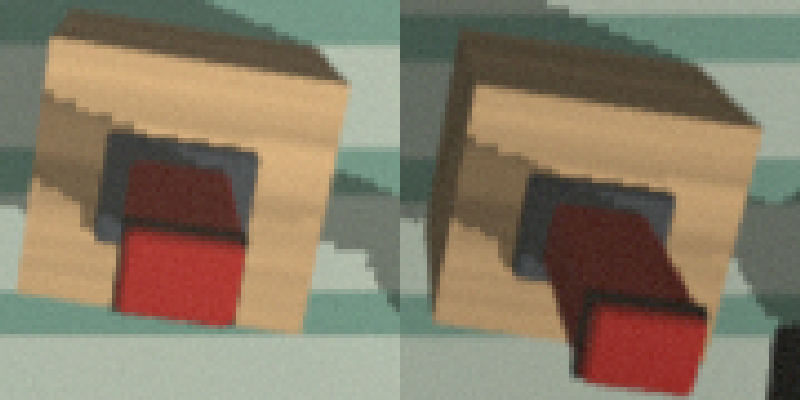

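The crops show the bright red top face plus three clear block-top corners. In crop pixels these are (50,38), (348,84), (18,292) in the left crop and (70,84), (362,129), (35,322) in the right. I'll triangulate the corners and the red face.

```bash
python3 - <<'E'
import pickle;from h import *
S=pickle.load(open("w.pkl","rb"));O=[(283,142),(323,168)];k=90/400
B=[[(50,38),(348,84),(18,292)],[(70,84),(362,129),(35,322)]]
X=[tri([(S[i],np.array(B[i][j])*k+O[i]-.5) for i in(0,1)]) for j in range(3)]
for x,e in X:print("block",np.round(x,4),round(e,4))
P=[x for x,_ in X];print("sides",np.linalg.norm(P[1]-P[0]),np.linalg.norm(P[2]-P[0]),"centre",(P[1]+P[2])/2)
d=P[1]-P[0];e=P[2]-P[0];print("yaw of holder y",np.degrees(np.arctan2(d[1],d[0])),"x",np.degrees(np.arctan2(e[1],e[0])))
c=[];q=[]
for s,o in zip(S,O):
    m=np.zeros((400,640),np.uint8);r=redmask(s["img"]);m[o[1]:o[1]+90,o[0]:o[0]+90]=(r&(s["img"][...,0]>125))[o[1]:o[1]+90,o[0]:o[0]+90]
    g=big(m);M=cv2.moments(m,True);c.append((M["m10"]/M["m00"],M["m01"]/M["m00"]));q.append(cv2.minAreaRect(g));print(q[-1])
x,er=tri(list(zip(S,c)));print("handle top",x,er,[plane(s,p,.176) for s,p in zip(S,c)])
E
```

```text
block [0.5271 0.1551 0.0802] 0.0003
block [0.5391 0.244  0.0904] 0.0
block [0.6042 0.1444 0.0888] 0.0001
sides 0.09025040411576452 0.07836995149991842 centre [0.57163407 0.19418871 0.08958081]
yaw of holder y 82.30830457446264 x -7.955266591830369
((323.086669921875, 203.9364013671875), (25.545608520507812, 17.790691375732422), 8.746161460876465)
((377.72308349609375, 246.71539306640625), (24.186771392822266, 15.628376007080078), 7.125016689300537)
handle top [0.5724188  0.19360754 0.17488639] 8.895644114423398e-05 [array([0.57199171, 0.19364808, 0.176     ]), array([0.57194886, 0.19330994, 0.176     ])]
```

The block top measures 90.3 × 78.4 mm at z ≈ 0.087, and the handle top is at z = 0.175; both match the text. Now grasp, draw out and check the transit IK.

```bash
python3 - <<'E'
from workcell import ctrl,effector,kin,readout,viewer
from plan import *
import cv2
G=[.572,.194];Y=[180,0,-97.8]
effector.release()
ctrl.movep([*G,.23],Y);ctrl.movel([*G,.132],rate=.12)
effector.grasp(80);print(readout.get_grip_width(),readout.get_finger_force(),readout.get_tcp_pos(),readout.get_joints().round(1))
ctrl.movel([*G,.27],rate=.12);ctrl.movel([*G,.36],rate=.2)
print(readout.get_time_s(),readout.get_wrist_force())
s=viewer.snapshot("scene");cv2.imwrite("pics/lift.png",cv2.resize(s["img"][60:300,220:480,::-1],(520,480)))
A=np.radians(40);R=rot(A,'x',1);p=tip(0,A,.02)+[0,-.005]
for c in(.02,.04):
  for h in(0,.08,.15,.2):
    b=p+.10*np.array([-np.cos(A),np.sin(A)]);q=kin.inverse_kinematics(case(b[0],c,b[1]+h)-.116*R[:,2],rpy(R));print(c,h,case(b[0],c,b[1]+h)-.116*R[:,2],None if q is None else q.round())
for w in([.45,-.1,.40],[.42,-.2,.40]):
    q=kin.inverse_kinematics(w,Y);print(w,None if q is None else q.round())
E
```

```text
0.25133285301837555 77.87562489509583 [0.57209023 0.19398574 0.13224855] [  6.3   7.   -4.4  78.5  -0.  -75.9]
7.625 [-0.80499468  0.16749651 -1.04050949]
0.02 0 [ 0.46872653 -0.38024592  0.18098637] [-68.  44.  33. 119.  32. -58.]
0.02 0.08 [ 0.46872653 -0.38024592  0.26098637] None
0.02 0.15 [ 0.46872653 -0.38024592  0.33098637] None
0.02 0.2 [ 0.46872653 -0.38024592  0.38098637] None
0.04 0 [ 0.45016981 -0.37278616  0.18098637] [-69.  41.  28. 118.  32. -59.]
0.04 0.08 [ 0.45016981 -0.37278616  0.26098637] None
0.04 0.15 [ 0.45016981 -0.37278616  0.33098637] None
0.04 0.2 [ 0.45016981 -0.37278616  0.38098637] None
[0.45, -0.1, 0.4] [ -29.  -12.    5.  107.    0. -111.]
[0.42, -0.2, 0.4] [ -42.  -11.    6.  107.    0. -124.]
```

View pics/lift.png

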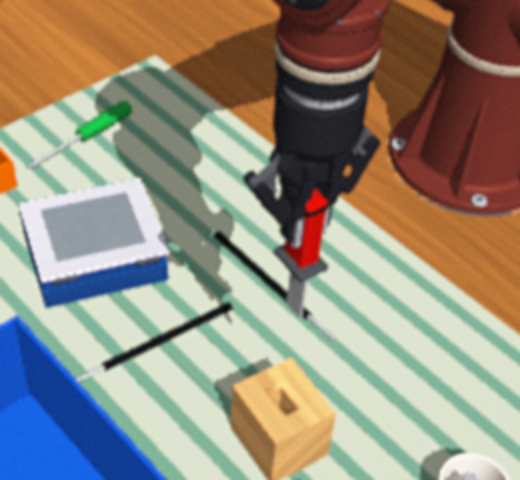

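The picture shows the opener held squarely by the handle with its blade clear of the holder, the cover shut and both rods untouched. Next: transit to in front of the case, approach and insert.

```bash
python3 - <<'E'
from workcell import ctrl,kin,readout,viewer
from plan import *
import cv2
c=.03;L=.116
def pose(a,x,z):R=rot(a,'x',1);return case(x,c,z)-L*R[:,2],rpy(R)
A=np.radians(40);p=tip(0,A,.02)+[0,-.005];back=np.array([-np.cos(A),np.sin(A)])
W=[([.43,-.36,.38],[180,0,158.1]),pose(np.radians(62),-.155,.18),pose(A,*(p+.10*back)),pose(A,*(p+.03*back))]
Q=[kin.inverse_kinematics(*w) for w in W];print([None if q is None else q.round().tolist() for q in Q])
if all(q is not None for q in Q):
    for w in W[:3]:ctrl.movep(*w)
    print(readout.get_time_s())
    ctrl.movel(W[3][0],rate=.1)
    s=viewer.snapshot("scene");t=viewer.snapshot("top")
    cv2.imwrite("pics/app.png",np.hstack([cv2.resize(s["img"][100:230,190:320,::-1],(400,400)),cv2.resize(t["img"][150:280,320:450,::-1],(400,400))]))
    print(readout.get_time_s(),readout.get_tcp_pos()-W[3][0],readout.get_wrist_force())
E
```

```text
[[-53.0, 4.0, 19.0, 104.0, 0.0, -31.0], [-62.0, 22.0, 24.0, 111.0, 21.0, -43.0], [-68.0, 42.0, 30.0, 119.0, 32.0, -58.0], [-65.0, 37.0, 19.0, 111.0, 34.0, -55.0]]
10.7833
11.7333 [ 4.25810971e-05 -7.25340753e-04  7.06241336e-04] [-0.37126348  0.37509012 -1.47955313]
```

View pics/app.png

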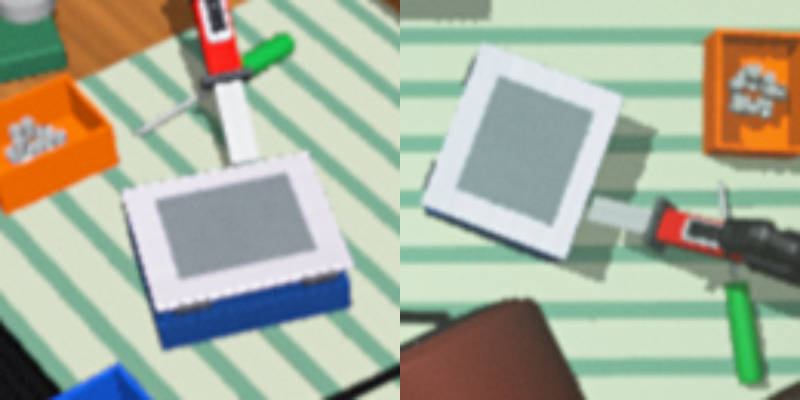

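The blade tip sits just in front of the lip near (592,208) in the right panel, pointing squarely in, as planned. Now insert, then lift to 0.5 rad with checks.

```bash
python3 - <<'E'
from workcell import ctrl,kin,readout,viewer
from plan import *
import cv2
c=.03;L=.116
def pose(a,x,z):R=rot(a,'x',1);return case(x,c,z)-L*R[:,2],rpy(R)
A=np.radians(40);p=tip(0,A,.02)+[0,-.005]
print("hit",ctrl.movel(pose(A,*p)[0],rate=.06,max_force=10),readout.get_wrist_force().round(1),readout.get_tcp_pos()-pose(A,*p)[0])
for t in(0,.1,.2,.35,.5):
    a=np.radians(40+10*t/1.5);P,r=pose(a,*tip(t,a,.02));ctrl.movel(P,r,rate=.08)
    print(t,readout.get_wrist_force().round(1))
s=viewer.snapshot("scene");t=viewer.snapshot("top")
cv2.imwrite("pics/lev.png",np.hstack([cv2.resize(s["img"][90:220,190:320,::-1],(400,400)),cv2.resize(t["img"][150:280,320:450,::-1],(400,400))]))
print(readout.get_time_s())
E
```

```text
hit False [-0.4  0.6 -1.4] [3.24641583e-05 1.78775366e-04 6.37000131e-05]
0 [ 0.1  0.1 -1.3]
0.1 [-0.9  0.6 -1.3]
0.2 [ 0.3 -0.8 -1.8]
0.35 [-0.4  0.5 -1.9]
0.5 [-0.2  0.3 -1.6]
14.3
```

View pics/lev.png

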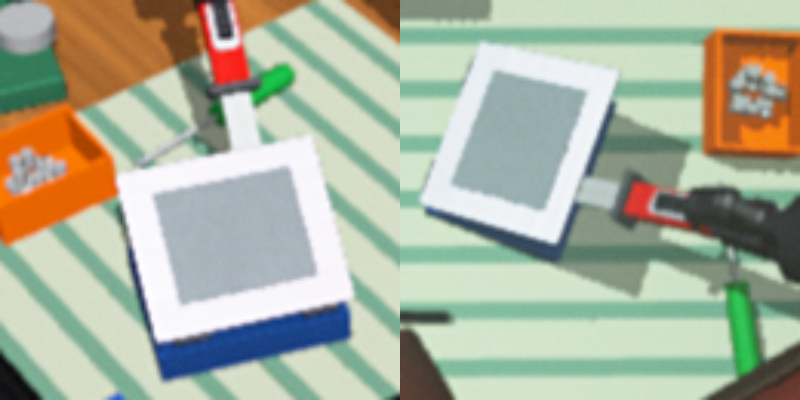

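The cover is up at about 0.5 rad with the blade under the lip, and the gripper is well clear. Continue to upright.

```bash
python3 - <<'E'
from workcell import ctrl,kin,readout,viewer
from plan import *
import cv2
c=.03;L=.116
def pose(a,x,z):R=rot(a,'x',1);return case(x,c,z)-L*R[:,2],rpy(R)
for t in(.65,.8,.95,1.1,1.25,1.4,1.53):
    a=np.radians(40+10*t/1.5);P,r=pose(a,*tip(t,a,.02+.01*(t-.5)));ctrl.movel(P,r,rate=.1)
    print(t,readout.get_wrist_force().round(1),round(readout.get_time_s(),1))
s=viewer.snapshot("scene");t=viewer.snapshot("top")
cv2.imwrite("pics/up.png",np.hstack([cv2.resize(s["img"][60:220,180:340,::-1],(400,400)),cv2.resize(t["img"][130:290,300:460,::-1],(400,400))]))
E
```

```text
0.65 [-0.1 -0.4 -0.8] 14.7
0.8 [-0.7 -0.9 -0.9] 15.1
0.95 [-0.  -0.9 -1.4] 15.4
1.1 [-0.2  0.  -1.1] 15.8
1.25 [ 0.2 -1.2 -1.6] 16.1
1.4 [-1.  -0.1 -0.9] 16.5
1.53 [-0.3 -0.5 -2. ] 16.8
```

View pics/up.png

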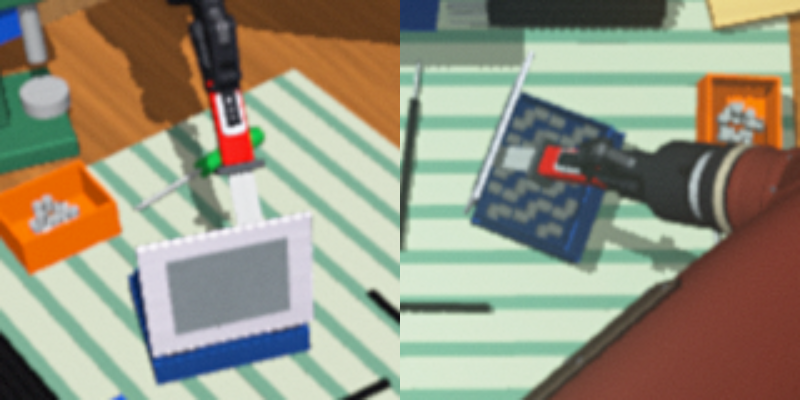

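The cover stands about upright, its top edge from (533,57) to (470,212) in the right panel, with the blade behind it and everything else in place. Now retreat, return and re-seat the opener.

```bash
python3 - <<'E'
from workcell import ctrl,kin,readout,viewer
from plan import *
import cv2
c=.03;L=.116
def pose(a,x,z):R=rot(a,'x',1);return case(x,c,z)-L*R[:,2],rpy(R)
a=np.radians(50);p=tip(1.53,a,.03)
ctrl.movel(pose(a,*(p+[-.04,.01]))[0],rate=.08)
ctrl.movel(pose(a,*(p+[-.05,.08]))[0],rate=.15)
ctrl.movep([.43,-.33,.40],[180,0,158.1])
ctrl.movep([.45,-.08,.42],[180,0,-150])
ctrl.movep([.572,.194,.36],[180,0,-97.8])
G=[.572,.194]
ctrl.movel([*G,.25],rate=.15);print(readout.get_time_s(),readout.get_grip_width(),readout.get_wrist_force().round(1))
h=ctrl.movel([*G,.140],rate=.06,max_force=8);print(h,readout.get_tcp_pos(),readout.get_wrist_force().round(1))
if not h:
    h=ctrl.movel([*G,.1315],rate=.03,max_force=8);print(h,readout.get_tcp_pos(),readout.get_wrist_force().round(1),readout.get_time_s())
E
```

```text
21.8667 0.243549611931668 [ 0.6  0.1 -1.8]
False [0.5721673  0.19402202 0.14033668] [-0.9 -0.7 -0.7]
True [0.57233616 0.19400954 0.13224857] [-0.8 -0.8  3.9] 24.1667
```

Contact came at exactly the seated height (TCP z = 0.1322, the same as at the grasp). Release, back off and check.

```bash
python3 - <<'E'
from workcell import ctrl,effector,readout,viewer
from h import *
effector.release();ctrl.movel([.572,.194,.25],rate=.12);ctrl.movep([.50,.13,.33],[180,0,180]);ctrl.wait(.3)
s=viewer.snapshot("scene");t=viewer.snapshot("top");w=viewer.snapshot("wrist")
m=np.zeros((400,640),np.uint8);r=redmask(w["img"])&(w["img"][...,0]>125);m[168:258,323:413]=r[168:258,323:413]
M=cv2.moments(m,True);print("handle top",plane(w,(M["m10"]/M["m00"],M["m01"]/M["m00"]),.176),readout.get_time_s(),readout.get_wrist_force().round(1))
cv2.imwrite("pics/end.png",np.vstack([np.hstack([cv2.resize(s["img"][60:300,160:480,::-1],(400,300)),cv2.resize(t["img"][100:340,140:460,::-1],(400,300))]),cv2.resize(w["img"][100:268,200:424,::-1],(400,300)).repeat(1,1) if 0 else np.hstack([cv2.resize(w["img"][150:270,300:460,::-1],(400,300)),cv2.resize(s["img"][130:250,200:360,::-1],(400,300))])]))
E
```

```text
handle top [0.57118551 0.19362629 0.176     ] 27.5917 [ 0.6 -0.3  0.1]
```

View pics/end.png

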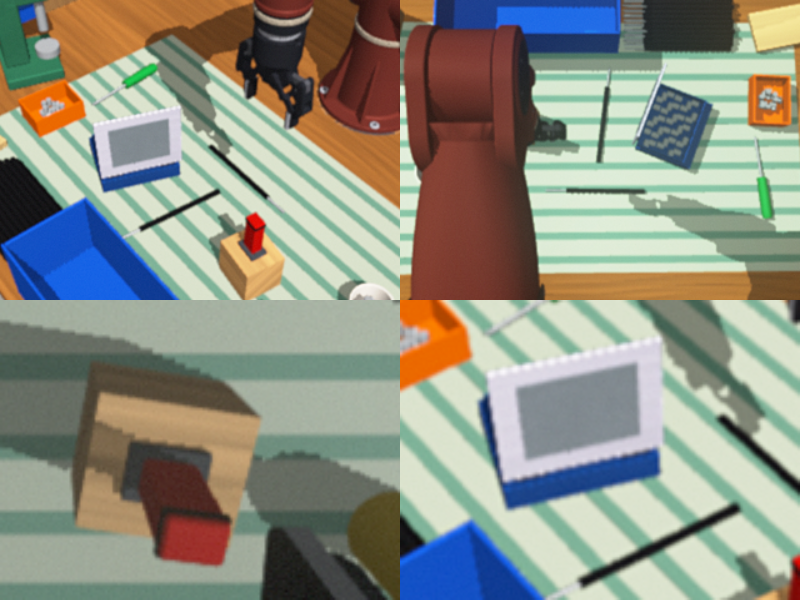

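The cover stands upright at (140,145) in the top-left panel. The opener is seated upright with its guard flat on the block and its top within 1 mm of where it started, and the bystanders are unmoved.

```bash
python3 -c "
from workcell import job;print(job.close_job())"
```

```text
the job is handed in; nothing more can be done
None
```

The job is handed in at about 28 s on the robot's clock: the last pictures show the cover standing about upright by itself, the opener fully home in its holder and the visible bystanders unmoved (the oil bottle and cup were mostly out of view); `close_job()` returned no verdict.

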